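Clamp a cemented slide rule case in the ratchet clamp and keep the squeeze on

ROBOT

A 6-joint arm with a two-finger parallel gripper is mounted at the origin on the work surface. World frame = base frame: x ahead of the robot, y to its left, z up, the work surface at z = 0. Lengths are in m, angles in rad, forces in N, time in s.
With the tool pointing down it reaches from about 0.25 to 0.725 m from the base axis. Payload 4 kg.
Tool frame: the origin (TCP) lies between the finger pads; the fingertips stand 8 mm ahead of it and the grasp point (between the pads) lies 11 mm behind it; z points along the fingers, y is the line along which they close (so a half turn about z gives the same grasp; the last joint's range is limited). The gripper opens to 85 mm and grips with 20 to 120 N. Pads are 22 mm wide; open, the fingers measure 114 mm over their backs; the gripper's body (76 mm by 85 mm) begins 54 mm behind the grasp point. The pads swing forward as they close: fully open they stand 13 mm farther back than shut.
Start: joints at [-1.152, 0.241, 0.005, 1.335, 0, 1.571], TCP at [0.203, -0.457, 0.239] pointing down, gripper open.
Joint ranges: [-2.72, 2.72], [-1.05, 1.87], [-1.09, 1.28], [-1.99, 2.15], [-1.42, 1.44], [-3.14, 3.14]. Speed limits (rad/s): [2.79, 2.79, 3.14, 3.14, 3.14, 3.14].

INTERFACE

Orientations are given as a unit quaternion [x, y, z, w].
In Python, from workcell import status, viewer, bot gives the robot as it stands.
- The arm moves only by the tool servo_tool, never from a script. Its argument "commands" is a list of rows, each a list of 5 numbers: the finger opening in mm, from 0 to 85.4, then the shift along the tool's x, y, z in mm, then the turn about the tool's z in rad. A call has 1 to 20 rows; each row shifts and turns the commanded pose from where the row before left it, along the tool's axes as they then stand; what a row does not reach is not made up. A row lasts 1/8 s, in which the tool goes at most 62.5 mm and 10.7 degrees, less where a joint would pass 70% of its speed; a pose out of reach is approached as far as the arm can. A call is refused whole if a number of a shift passes 62.5 or a number of a turn 0.188, either way. A call with a gripper value outside its range is refused whole. The fingers move at their own pace and stop on an object; the grip force is fixed at half the most. Time passes only in rows, so rows that do not move let the fingers close. It gives the time, the measured TCP pose, the force, the opening and the grip force at its end, in the units of the state.
- status.get_obs(): the state, without advancing time (a new reading comes with each control period).
- viewer.camera(name): name is "scene" or "top" or "wrist"; returns (picture, depth): 400x640x3 uint8, red, green, blue; 400x640 float32, m along the optical axis (not along the pixel's ray), 0 where there is no reading.
- viewer.get_calibration(name): a dict with "camera_matrix" (3x3 intrinsics, pixels), "distortion" ([k1, k2, p1, p2, k3] as OpenCV has them; the pictures are not rectified), "R" (3x3) and "t" (3): a world point X has camera coordinates R X + t; the wrist camera has in their place "T_tool_cam" (4x4, takes a point from camera to tool coordinates, whose origin is the TCP and whose axes are the flange's). Camera axes: x right, y down, z forward; pixel columns grow to the right and rows downward; lengths in m; the calibration is good to about 2 mm. A picture is of the moment at which its call begins: read the wrist's pose just before it. get_calibration takes no time and is no camera call.
- bot.job_done(): hands the job in; it is judged then, once.
Trained networks look in the newest picture that a camera, given by its name, has taken for a name from the list of things; names that differ only in an ending like _2 or _b are one class to them, and where a whole thing is asked for, a point or a joint stands for the part that bears it (a point fixed in the world has none). Each returns a list of dicts, best first, with "p" (0 to 1); they miss things now and then, are a little off and sometimes report something else, mostly with a low value. They report only what shows in the picture. A call takes as long as a camera call.
- viewer.masks_of(camera, label): "mask" (400x640 bool, what is visible of it) and "pixel" ([row, column] in pixels, amid what is visible of it).
- viewer.spot_point(camera, label): "pixel" ([row, column] in pixels: a listed point, or the origin of a listed thing).
The state is a dict: "clock": time; "joint_pos": joint angles; "joint_vel": joint speeds; "tau": joint torques, N m; "eef_pos": TCP position; "tool_rot": TCP orientation; "ft_force": force on the tool from outside, world axes, zero at the start; "ft_torque": the same for the moment, N m; "grip_width": finger opening in m; "grasp_force": force on a finger pad.
Only numpy, scipy, OpenCV 4.12 (cv2) and the standard library are available. Lean on these libraries where they do the work, as an engineer would, in place of code of your own. Each camera call takes 0.05 s, during which the arm holds its last target. There are 200 camera calls.

TASK

The white end cap of the black slide rule case has just been cemented on: lay the case lengthwise on the bed of the blue ratchet clamp with the cap towards the orange pad, then pump the red trigger (squeeze it against the black grip, let it right out, squeeze again) until the pad has closed on the cap and pushed the case up against the blue stop. Finish while still holding: keep a steady, moderate squeeze on the trigger so that the pad goes on pressing the cap home, without ever pressing so hard that the thin case cracks, and leave everything else where it is.

Things in the scene. Friction and masses are not known exactly. Their poses are not given: they have to be found in the camera images.
- case: pocket slide rule case: flat black plastic box with a white end cap, 44 wide (x) x 150 long (y) x 20 mm thick, about 90 g, flat on the bench. Origin: middle of its underside; y points to the cap. It starts with the cap roughly to the clamp's +y, as it must lie in the clamp. A moderate grasp across the 44 mm is harmless, but it cracks if the clamp's pad presses it with more than 40 N.
- case_cap (a point): middle of the outer face of the white cap, 75 mm from the case's middle along its y, 10 mm above its underside. With the case against the stop and straight on the bed, this point lies at x = 0, y = 0, z = 44 mm of the clamp's frame.
- clamp: one-hand ratchet clamp on a plywood board (100 x 356 x 18 mm) fixed to the bench. Origin: middle of the board's underside, z up, y along the clamp from the blue stop (-y end) to the black grip (+y end). Blue frame: y = 88 to 166 mm, 32 mm wide, up to 98 mm above the bench. The rod's black end knob sticks out at +y, 40 mm above the bench, to y = 225 mm at most.
- clamp_seat (a point): middle of the foot of the stop's face, at bed height (34 mm), y = -150 mm of the clamp's frame. The stop is a blue block 56 mm wide, its top 64 mm above the bench. From it the flat aluminium bed, 36 mm wide, runs along the clamp's centre line (x = 0) to y = +85 mm, its top 34 mm above the bench.
- pad: moving jaw: orange soft rubber pad 34 wide x 12 thick x 22 mm tall on a blue plate on the toothed rod, over the bed's centre line, 46 mm above the bench. Origin: its centre; its pressing face is 6 mm towards the stop (-y) and starts at y = 30 to 60 mm of the clamp's frame. It pushes a loose case along the bed with under 1 N. Pressed, it gives 1 mm per 4 N, up to 8 mm.
- rod (a joint): travel of the rod and pad towards the stop, m; 0 is wide open, pad face at y = 60 mm of the clamp's frame; 0.060 when the pad meets a seated case; limit 0.075. A full free squeeze adds about 0.012 to 0.018 (teeth 3 mm apart); it stays there while the trigger goes out.
- trigger (a joint): trigger swing, rad: 0 out, 0.44 fully in (stop); sprung outwards. A free full squeeze takes 6 to 8 N at the bar; once the work stops the pad it stalls short of 0.44 and the pad presses about 1.3 x the squeeze less 6 N (10 N: 7, 15: 13, 25: 26). Let it out below 0.03 between strokes for a full new bite. Let out, under 3 N stays on the work, and the cement needs at least 5 N.
- trigger_bar (a point): middle of the red finger bar on top of the trigger: a level round bar 18 mm thick, 24 mm long (along the clamp's x), 140 mm above the bench. At y = 109 mm of the clamp's frame with the trigger out, 131 mm fully squeezed; it swings about a pivot at y = 120 mm, 89 mm above the bench.
- clamp_grip (a point): middle of the rear (+y) face of the fixed upright black grip at finger bar height (140 mm), x = 0, y = 162 mm of the clamp's frame. The grip is 24 mm wide, 20 mm deep (y = 142 to 162 mm), top 168 mm above the bench. Over bar front and grip rear: 62 mm with the trigger out, 40 mm fully squeezed; free from above and around down to 100 mm above the bench.
- gate_knob (a point): knob on the free end of the small brass gate (130 mm wide, 95 mm high) standing open in front of the elm cubby (340 x 170 mm, 115 mm high) on the right of the bench. To be left alone.
- slide_rule: small slide rule with a white face and chrome end brackets, 138 x 32 x 10 mm, lying in the cubby; origin at the middle of its underside, x along its length. A bystander.
- protractor: half-round brass protractor, 120 mm across and 4 mm thick, lying in the cubby; origin at the middle of its straight edge, underside. A bystander.
- inkwell: square cobalt blue glass inkwell with a metal lid, 52 x 52 x 54 mm, standing in the cubby; origin at the middle of its underside. A bystander.
- cement_bottle: small amber glass cement bottle with a red cap, 40 mm across and 75 mm tall, on the bench beyond the clamp; origin at the middle of its underside. A bystander.
- cleaner_tin: green tin, 56 mm across and 60 mm tall, on the bench beyond the clamp; origin at the middle of its underside. A bystander.
- brush: glue brush, 150 mm long, lying on the bench to the left; origin at the middle of its underside, x along it. A bystander.
- try_square: small try square with a dark wooden stock (16 x 75 x 14 mm) and a steel blade 110 mm long, lying on the bench to the left; origin at the middle of the stock's underside. A bystander.

How it is judged:
By the outcome, as a careful person would: the job done as asked, in the order asked, and still so for the second after the job is handed in, while the arm keeps its last pose, push and grip.
It also fails if it takes over 64 s, if anything falls off the work surface, if the arm or the gripper's body presses on something with over 40 N, if the wrist force passes 120 N, or if a joint passes its speed limit or range.

## Working session

There is one attempt and no reset: what is moved stays moved. The work goes in short steps, Python scripts to look and compute and a tool call to move; the robot and the scene stay as the last step left them, time stands still between calls to the robot, and variables do not carry over. Pictures are saved under pics/ and viewed, at most 10 in all, crops included, and the job is handed in when it is done.

Besides the shell and the picture viewer there is one more tool, called after "Request:" as a command line: name --pt "numbers of a row" for each row, then --argument value for the rest. servo_tool: Moves the arm, as the interface text tells. Its arguments: {"type":"object","properties":{"commands":{"type":"array"}},"required":["commands"]}

```bash
mkdir -p pics
cat > h.py <<'E'
import numpy as np, cv2
from workcell import status, viewer, bot
from scipy.spatial.transform import Rotation as Ro
def pose(o=None):
    o=o or status.get_obs(); T=np.eye(4); T[:3,:3]=Ro.from_quat(o['tool_rot']).as_matrix(); T[:3,3]=o['eef_pos']; return T
def camT(name):  # cam->world
    c=viewer.get_calibration(name)
    if 'R' in c:
        T=np.eye(4); R=np.array(c['R']); T[:3,:3]=R.T; T[:3,3]=-R.T@np.array(c['t'])
    else: T=pose()@np.array(c['T_tool_cam'])
    return c,T
def rays(name,px,TT=None):  # px Nx2 (row,col)
    c,T=camT(name)
    if TT is not None:T=TT
    p=np.array(px,float).reshape(-1,1,2)[:,:,::-1]
    u=cv2.undistortPoints(p,np.array(c['camera_matrix']),np.array(c['distortion'])).reshape(-1,2)
    return T,np.c_[u,np.ones(len(u))]
def atz(name,px,z,TT=None):
    T,d=rays(name,px,TT); w=d@T[:3,:3].T
    return T[:3,3]+w*((z-T[2,3])/w[:,2])[:,None]
def atd(name,px,depth,TT=None):
    T,d=rays(name,px,TT); px=np.array(px).reshape(-1,2).astype(int)
    dd=depth[px[:,0],px[:,1]]
    return (d*dd[:,None])@T[:3,:3].T+T[:3,3]
def save(n,im): cv2.imwrite('pics/'+n,im[:,:,::-1])
E
cat > a.py <<'E'
from h import *
np.set_printoptions(precision=4,suppress=True)
o=status.get_obs(); print(o['clock'],o['eef_pos'],o['tool_rot'],o['grip_width'])
for n in ['top','scene']:
    im,d=viewer.camera(n); save(n+'0.png',im)
    print(n,camT(n)[1][:3,3])
    for l,z in [('case',.01),('case_cap',.01),('clamp_seat',.034),('trigger_bar',.14),('clamp_grip',.14),('clamp',.0),('pad',.046),('gate_knob',.09),('cement_bottle',0),('cleaner_tin',0),('brush',0),('try_square',0)]:
        for r in viewer.spot_point(n,l)[:2]:
            print(l,round(r['p'],2),np.round(r['pixel']),'z',atz(n,[r['pixel']],z)[0],'d',atd(n,[r['pixel']],d)[0])
    for l in ['case']:
        for r in viewer.masks_of(n,l)[:1]:
            m=r['mask']; P=atd(n,np.argwhere(m),d); P=P[(P[:,2]>.014)&(P[:,2]<.03)]
            print('mask',l,m.sum(),P.mean(0),cv2.minAreaRect((P[:,:2]*1000).astype(np.float32)))
E
python3 a.py
```

```text
0.0 [ 0.2031 -0.4562  0.2384] [ 0.9782  0.2079 -0.0002 -0.001 ] 0.08537947174830703
top [ 0.4638 -0.0963  1.5307]
case 0.79 [230. 307.] z [ 0.443  -0.0776  0.01  ] d [ 0.4432 -0.0778  0.0207]
case_cap 0.83 [231. 285.] z [0.4417 0.0005 0.01  ] d [ 0.4415  0.0014 -0.0042]
clamp_seat 0.58 [187. 338.] z [ 0.6035 -0.189   0.034 ] d [ 0.6008 -0.1871  0.0639]
trigger_bar 0.47 [170. 263.] z [0.6488 0.0718 0.14  ] d [0.6473 0.0704 0.1513]
clamp_grip 0.7 [182. 299.] z [ 0.6087 -0.0505  0.14  ] d [ 0.6197 -0.047   0.0336]
clamp_grip 0.68 [168. 250.] z [0.6534 0.1144 0.14  ] d [0.6498 0.1104 0.1664]
clamp 0.58 [180. 294.] z [ 0.6305 -0.0264  0.    ] d [ 0.627  -0.0279  0.0319]
pad 0.5 [189. 415.] z [ 0.597  -0.4691  0.046 ] d [ 0.5969 -0.4688  0.047 ]
pad 0.36 [174. 280.] z [0.6474 0.0223 0.046 ] d [0.6465 0.0217 0.0533]
gate_knob 0.39 [244. 370.] z [ 0.4002 -0.2993  0.09  ] d [ 0.4005 -0.2983  0.0974]
cement_bottle 0.57 [147. 252.] z [0.7527 0.1322 0.    ] d [0.744  0.1253 0.046 ]
cleaner_tin 0.52 [145. 330.] z [ 0.7644 -0.16    0.    ] d [ 0.7533 -0.1576  0.0566]
brush 0.89 [231. 222.] z [0.43
[... 1223 characters left out ...]
2 0.0573]
gate_knob 0.51 [176. 260.] z [ 0.4233 -0.2962  0.09  ] d [ 0.347  -0.3151  0.0005]
gate_knob 0.28 [246. 364.] z [0.6617 0.0201 0.09  ] d [0.6393 0.0222 0.0554]
cement_bottle 0.79 [299. 403.] z [0.7725 0.1317 0.    ] d [0.782  0.129  0.0184]
cleaner_tin 0.7 [296. 295.] z [ 0.7753 -0.1654  0.    ] d [ 0.7997 -0.1609  0.0478]
brush 0.7 [202. 435.] z [0.4321 0.2466 0.    ] d [0.4501 0.2412 0.0229]
brush 0.48 [296. 404.] z [0.7646 0.1343 0.    ] d [0.7836 0.1289 0.0366]
try_square 0.58 [227. 478.] z [0.5226 0.3688 0.    ] d [0.5344 0.3634 0.0165]
mask case 653 [ 0.4432 -0.0754  0.0198] ((441.50958251953125, -75.37969207763672), (148.21282958984375, 49.22877502441406), 86.46166229248047)
```

Run:
```python
import cv2
a=cv2.imread('pics/top0.png')[110:270,160:460]; b=cv2.imread('pics/scene0.png')[130:330,230:500]
a=cv2.resize(a,(562,300));b=cv2.resize(b,(405,300))
import numpy as np
b=cv2.copyMakeBorder(b,0,0,0,157,cv2.BORDER_CONSTANT)
cv2.imwrite('pics/v1.png',np.vstack([a,b]))
```

```text
(no output)
```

View pics/v1.png

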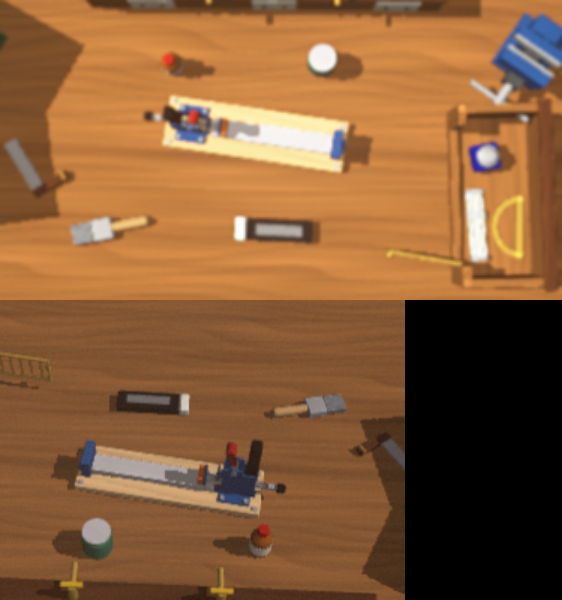

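Request:
servo_tool --pt "85 0 0 -8 -0.165" --pt "85 0 0 -8 -0.165" --pt "85 0 0 -8 -0.165" --pt "85 0 0 -8 -0.165" --pt "85 0 0 -8 -0.165" --pt "85 0 0 -8 -0.165" --pt "85 0 0 -8 -0.165" --pt "85 45 27 0 0" --pt "85 45 27 0 0" --pt "85 45 27 0 0" --pt "85 45 27 0 0" --pt "85 45 27 0 0" --pt "85 45 27 0 0" --pt "85 45 27 0 0" --pt "85 45 27 0 0" --pt "85 45 27 0 0" --pt "85 0 0 0 0" --pt "85 0 0 0 0"

```text
clock: 3.65
eef_pos: [0.4449, -0.0511, 0.2952]
tool_rot: [0.706, 0.708, -0.0, -0.0]
ft_force: [0.0, -0.5, 0.3]
grip_width: 0.0848
grasp_force: 0.0
```

```bash
cat > b.py <<'E'
from h import *
np.set_printoptions(precision=4,suppress=True)
import sys
o=status.get_obs(); print(o['clock'],o['eef_pos'],Ro.from_quat(o['tool_rot']).as_matrix(),o['joint_pos'])
n='wrist'; TT=camT(n)[1]; print(np.array(viewer.get_calibration(n)['T_tool_cam']))
im,d=viewer.camera(n); save(sys.argv[1],im); np.save('d.npy',d); np.save('TT.npy',TT)
for l,z in [('case',.01),('case_cap',.01),('clamp_seat',.034),('trigger_bar',.14),('clamp_grip',.14),('pad',.046)]:
    for r in viewer.spot_point(n,l)[:2]:
        print(l,round(r['p'],2),np.round(r['pixel']),'z',atz(n,[r['pixel']],z,TT)[0],'d',atd(n,[r['pixel']],d,TT)[0])
for r in viewer.masks_of(n,'case')[:1]:
    m=r['mask']; P=atd(n,np.argwhere(m),d,TT); P=P[(P[:,2]>.016)&(P[:,2]<.025)]
    print('mask',r['p'],m.sum(),P.mean(0),cv2.minAreaRect((P[:,:2]*1000).astype(np.float32)))
P=atd(n,np.argwhere(np.ones(d.shape,bool)),d,TT)
def box(lo,hi,xr,yr):
    Q=P[(P[:,2]>lo)&(P[:,2]<hi)&(P[:,0]>xr[0])&(P[:,0]<xr[1])&(P[:,1]>yr[0])&(P[:,1]<yr[1])]
    if len(Q)>10: print('box',lo,len(Q),Q.mean(0),cv2.minAreaRect((Q[:,:2]*1000).astype(np.float32)))
box(.015,.024,(.54,.76),(-.25,.18)) # board
box(.03,.038,(.57,.7),(-.18,.07)) # bed
box(.058,.07,(.55,.66),(-.25,-.15)) # stop
box(.16,.175,(.58,.7),(.05,.15)) #grip top
box(.143,.153,(.6,.7),(.03,.09)) #bar top
box(.05,.062,(.6,.7),(-.05,.05)) #pad top
E
python3 b.py w1.png
```

```text
3.65 [ 0.4449 -0.0511  0.2952] [[-0.0037  1.     -0.0007]
 [ 1.      0.0037 -0.0003]
 [-0.0003 -0.0007 -1.    ]] [-0.114   0.1188 -0.0001  1.4526 -0.0004  1.453 ]
[[ 0.0012 -0.9555 -0.2949  0.0752]
 [ 1.      0.0012  0.0001  0.0011]
 [ 0.0002 -0.2949  0.9555 -0.135 ]
 [ 0.      0.      0.      1.    ]]
case 0.91 [175. 318.] z [ 0.4429 -0.0735  0.01  ] d [ 0.443  -0.0706  0.0225]
clamp_seat 0.93 [269. 444.] z [ 0.6047 -0.1905  0.034 ] d [ 0.4929 -0.0395  0.3126]
clamp_seat 0.32 [176. 317.] z [ 0.442  -0.0695  0.034 ] d [ 0.4419 -0.0725  0.0212]
trigger_bar 0.79 [ 30. 581.] z [0.6434 0.0708 0.14  ] d [0.6381 0.0696 0.1478]
clamp_grip 0.34 [ 32. 579.] z [0.6422 0.0691 0.14  ] d [0.6362 0.0677 0.1489]
pad 0.66 [ 92. 501.] z [0.6371 0.026  0.046 ] d [0.6316 0.026  0.0572]
mask 0.88 4241 [ 0.4393 -0.0699  0.0205] ((439.2428894042969, -74.45771789550781), (148.76832580566406, 43.96626663208008), 87.87960815429688)
box 0.015 12370 [ 0.62   -0.0344  0.0187] ((657.8347778320312, -44.902496337890625), (329.24224853515625, 204.9320526123047), 89.6991958618164)
box 0.03 5601 [ 0.6224 -0.0639  0.0343] ((625.1395263671875, -54.69633483886719), (254.81796264648438, 37.763187408447266), 81.98541259765625)
box 0.058 69 [ 0.6283 -0.1906  0.0633] ((629.4364624023438, -191.06167602539062), (8.047891616821289, 17.785444259643555), 39.331787109375)
box 0.143 831 [0.6413 0.0699 0.1472] ((642.4697265625, 70.26338195800781), (17.04693603515625, 24.68948745727539), 82.80022430419922)
box 0.05 583 [0.6351 0.0253 0.0572] ((637.3104248046875, 34.32372283935547), (34.76105880737305, 35.539241790771484), 82.55300903320312)
```

View pics/w1.png

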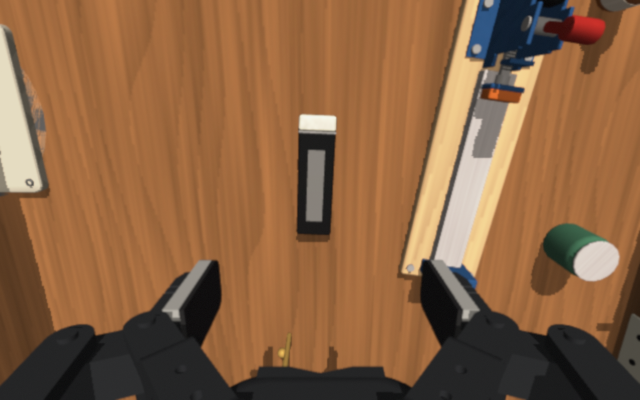

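Request:
servo_tool --pt "85 -23 -6 0 0.04" --pt "85 0 0 50 0" --pt "85 0 0 50 0" --pt "85 0 0 50 0" --pt "85 0 0 50 0" --pt "85 0 0 50 0" --pt "85 0 0 22 0" --pt "85 0 0 11 0" --pt "85 0 0 0 0" --pt "38 0 0 0 0" --pt "38 0 0 0 0" --pt "38 0 0 0 0" --pt "38 0 0 0 0" --pt "38 0 0 0 0"

```text
clock: 5.8
eef_pos: [0.4403, -0.0743, 0.0136]
tool_rot: [0.72, 0.694, 0.001, 0.001]
ft_force: [-1.1, 0.5, 6.0]
grip_width: 0.0423
grasp_force: 62.0
```

Request:
servo_tool --pt "38 0 0 -40 0" --pt "38 0 0 -50 0" --pt "38 0 0 -40 0.05" --pt "38 0 0 0 0.05" --pt "38 -2 45 0 0" --pt "38 -2 45 0 0" --pt "38 -2 45 0 0" --pt "38 -1 46 0 0" --pt "38 0 0 0 0" --pt "38 0 0 0 0"

```text
clock: 7.05
eef_pos: [0.6166, -0.1055, 0.1416]
tool_rot: [0.754, 0.657, -0.001, -0.001]
ft_force: [0.5, -0.4, -0.8]
grip_width: 0.0426
grasp_force: 61.5
```

```bash
python3 b.py w2.png
python3 - <<'E'
from h import *
T=viewer
n='top'; im,d=viewer.camera(n)
for l,z in [('clamp_seat',.034),('trigger_bar',.14),('clamp_grip',.14),('pad',.046),('case_cap',.14)]:
    for r in viewer.spot_point(n,l)[:2]: print(l,r['p'],r['pixel'],atz(n,[r['pixel']],z)[0])
E
```

```text
7.05 [ 0.6166 -0.1055  0.1416] [[ 0.1365  0.9906 -0.0021]
 [ 0.9906 -0.1365  0.0004]
 [ 0.0001 -0.0021 -1.    ]] [-0.1696  0.5437  0.2001  1.2293  0.0001  1.5382]
[[ 0.0012 -0.9555 -0.2949  0.0753]
 [ 1.      0.0011  0.0004  0.001 ]
 [-0.     -0.2949  0.9555 -0.135 ]
 [ 0.      0.      0.      1.    ]]
case 0.86 [261. 320.] z [ 0.609  -0.1669  0.01  ] d [ 0.619  -0.0958  0.1496]
case_cap 0.58 [ 91. 321.] z [ 0.6282 -0.0297  0.01  ] d [ 0.6282 -0.0298  0.0346]
mask 0.73 28932 [ 0.619  -0.0654  0.0186] ((620.9473876953125, -78.07687377929688), (78.08973693847656, 93.29073333740234), 87.36304473876953)
box 0.015 11123 [ 0.6346 -0.0246  0.0183] ((667.2387084960938, -98.87213134765625), (243.31689453125, 195.03460693359375), 82.0320816040039)
box 0.03 4668 [ 0.6321 -0.0063  0.0343] ((632.229248046875, -5.5094451904296875), (54.020591735839844, 36.004432678222656), 81.91471099853516)
box 0.05 370 [0.6356 0.0176 0.0553] ((635.6015014648438, 17.91040802001953), (2.2971620559692383, 32.7061653137207), 82.09541320800781)
clamp_seat 0.66 [188.7, 336.3] [ 0.59689435 -0.18426497  0.034     ]
trigger_bar 0.36 [168.2, 261.4] [0.65419287 0.07735814 0.14      ]
clamp_grip 0.57 [167.8, 249.2] [0.65504673 0.11890818 0.14      ]
clamp_grip 0.22 [229.5, 413.5] [ 0.45259219 -0.44013524  0.14      ]
pad 0.42 [175.6, 277.7] [0.64079258 0.02941738 0.046     ]
pad 0.37 [207.4, 189.9] [0.52131042 0.34490281 0.046     ]
```

View pics/w2.png

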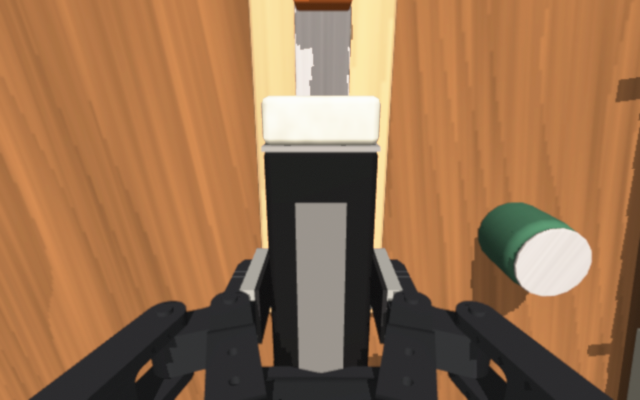

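Request:
servo_tool --pt "38 3 1 30 0.003" --pt "38 0 0 40 0" --pt "38 0 0 14 0" --pt "38 0 0 6 0" --pt "38 0 0 3 0" --pt "38 0 0 0 0" --pt "38 0 0 0 0"

```text
clock: 8.62
eef_pos: [0.6197, -0.1031, 0.0504]
tool_rot: [0.755, 0.656, 0.001, 0.001]
ft_force: [-0.1, 0.1, -1.7]
grip_width: 0.0423
grasp_force: 61.5
```

Request:
servo_tool --pt "38 0 -1.5 1.5 0" --pt "38 0 0 1.5 0" --pt "38 0 0 0 0" --pt "38 0 0 0 0"

```text
clock: 9.12
eef_pos: [0.6175, -0.1027, 0.0477]
tool_rot: [0.755, 0.656, 0.0, 0.0]
ft_force: [-2.1, 0.4, 6.2]
grip_width: 0.0421
grasp_force: 62.2
```

Request:
servo_tool --pt "85 0 0 0 0" --pt "85 0 0 0 0" --pt "85 0 0 0 0" --pt "85 0 0 0 0" --pt "85 0 0 -30 0" --pt "85 0 0 -50 0" --pt "85 0 0 -50 0" --pt "85 -20 0 -50 0" --pt "85 -30 0 -40 0" --pt "85 0 0 0 0" --pt "85 0 0 0 0"

```text
clock: 10.5
eef_pos: [0.6102, -0.1521, 0.2656]
tool_rot: [0.755, 0.656, -0.0, -0.001]
ft_force: [-0.5, -0.2, -1.2]
grip_width: 0.0848
grasp_force: 0.0
```

```bash
python3 b.py w3.png
cat > c.py <<'E'
from h import *
d=np.load('d.npy');TT=np.load('TT.npy');n='wrist'
P=atd(n,np.argwhere(np.ones(d.shape,bool)),d,TT)
a=np.deg2rad(-8.0); ey=np.array([-np.sin(a),np.cos(a)]); ex=np.array([np.cos(a),np.sin(a)])
L=np.c_[P[:,:2]@ex,P[:,:2]@ey,P[:,2]]
def q(nm,lo,hi,yr,xr=(.60,.67)):
    Q=L[(L[:,2]>lo)&(L[:,2]<hi)&(L[:,1]>yr[0])&(L[:,1]<yr[1])&(L[:,0]>xr[0])&(L[:,0]<xr[1])]
    if len(Q)>5: print(nm,len(Q),'x',np.percentile(Q[:,0],[1,50,99]).round(4),'y',np.percentile(Q[:,1],[1,50,99]).round(4),'z',Q[:,2].mean().round(4),cv2.minAreaRect((Q[:,:2]*1000).astype(np.float32)))
q('case',.048,.060,(-.09,.08))
q('stop',.060,.068,(-.16,-.07))
q('bed',.031,.037,(.07,.10))
q('padtop',.05,.062,(.08,.135))
q('bar',.143,.153,(.13,.18))
q('grip',.16,.172,(.15,.24))
E
python3 c.py
```

```text
10.5 [ 0.6102 -0.1521  0.2656] [[ 0.1399  0.9902 -0.0009]
 [ 0.9902 -0.1399  0.0006]
 [ 0.0005 -0.0009 -1.    ]] [-0.2445  0.5033  0.4563  1.5248  0.0004  1.4667]
[[ 0.0012 -0.9555 -0.2949  0.0753]
 [ 1.      0.0011  0.0004  0.001 ]
 [-0.     -0.2949  0.9555 -0.135 ]
 [ 0.      0.      0.      1.    ]]
case 0.93 [120. 324.] z [ 0.621  -0.1054  0.01  ] d [ 0.6211 -0.1021  0.0567]
case_cap 0.95 [ 36. 324.] z [ 0.6327 -0.0221  0.01  ] d [ 0.632  -0.0254  0.0332]
clamp_grip 0.61 [120. 322.] z [ 0.62   -0.0962  0.14  ] d [ 0.6193 -0.1022  0.0561]
box 0.015 10483 [ 0.6224 -0.0863  0.0183] ((665.78125, -108.06851196289062), (224.56712341308594, 194.70555114746094), 81.98634338378906)
box 0.03 1437 [ 0.6315 -0.0104  0.0343] ((631.7042846679688, -10.575735092163086), (33.08110427856445, 35.49220275878906), 81.88446044921875)
box 0.058 952 [ 0.6062 -0.1932  0.064 ] ((606.3460693359375, -194.0198516845703), (18.118162155151367, 55.31870651245117), 82.16171264648438)
box 0.05 1095 [ 0.6263 -0.0398  0.0541] ((626.8878784179688, -41.035133361816406), (23.105361938476562, 43.64188003540039), 83.26527404785156)
case 6840 x [0.6055 0.6269 0.6485] y [-0.0877 -0.0086  0.0567] z 0.0544 ((627.0230712890625, -16.058982849121094), (44.097007751464844, 147.82846069335938), 0.04185563698410988)
stop 909 x [0.601 0.628 0.654] y [-0.1165 -0.1071 -0.0989] z 0.0642 ((627.5807495117188, -107.74421691894531), (55.05219268798828, 18.11815643310547), 0.1616940051317215)
bed 1036 x [0.6096 0.6268 0.644 ] y [0.0706 0.0822 0.0938] z 0.0343 ((627.0967407226562, 81.97978973388672), (24.008134841918945, 35.37384796142578), 89.88445281982422)
```

View pics/w3.png

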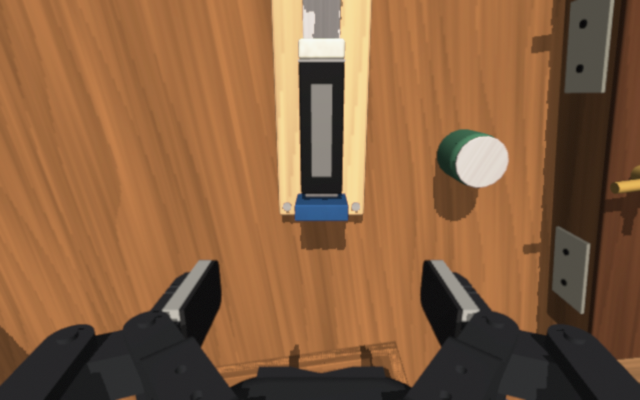

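Request:
servo_tool --pt "78 50 0.5 0 0" --pt "78 50 0.5 0 0" --pt "78 50 0.5 0 0" --pt "78 50 0 0 0" --pt "78 49 0 0 0" --pt "78 0 0 0 -0.175" --pt "78 0 0 0 -0.175" --pt "78 0 0 0 -0.175" --pt "78 0 0 0 -0.175" --pt "78 0 0 0 -0.175" --pt "78 0 0 0 -0.175" --pt "78 0 0 0 -0.175" --pt "78 0 0 0 -0.175" --pt "78 0 0 0 -0.171" --pt "78 0 0 0 0" --pt "78 0 0 0 0"

```text
clock: 12.9
eef_pos: [0.6467, 0.0943, 0.2662]
tool_rot: [0.071, 0.997, -0.0, -0.0]
ft_force: [0.4, -0.4, -0.6]
grip_width: 0.078
grasp_force: 0.0
```

```bash
python3 b.py w4.png; sed -i "s/^L=.*/L=np.c_[P[:,:2]@ex-.627,P[:,:2]@ey-.0513,P[:,2]]/;/^q('/d;s/xr=(.60,.67)/xr=(-.04,.04)/" c.py
cat >> c.py <<'E'
e=status.get_obs()['eef_pos'];print('tool local',e[:2]@ex-.627,e[:2]@ey-.0513,e[2])
q('bar',.143,.153,(.09,.13))
q('grip',.16,.172,(.13,.18))
q('pad',.050,.060,(-.0,.07))
E
python3 c.py
```

```text
12.9 [0.6467 0.0943 0.2662] [[-0.9899  0.1416 -0.0002]
 [ 0.1416  0.9899 -0.    ]
 [ 0.0002 -0.     -1.    ]] [0.1447 0.5602 0.5512 1.562  0.     0.2868]
[[ 0.0012 -0.956  -0.2932  0.0738]
 [ 1.      0.0017 -0.0014  0.0005]
 [ 0.0018 -0.2932  0.956  -0.135 ]
 [ 0.      0.      0.      1.    ]]
case 0.57 [165. 139.] z [ 0.6221 -0.1137  0.01  ] d [ 0.6165 -0.0885  0.0551]
case_cap 0.88 [165. 204.] z [ 0.6319 -0.0397  0.01  ] d [ 0.627  -0.0276  0.0426]
clamp_seat 0.78 [168.  57.] z [ 0.61   -0.1889  0.034 ] d [ 0.6079 -0.1716  0.0556]
trigger_bar 0.74 [162. 211.] z [0.6109 0.0144 0.14  ] d [ 0.626  -0.0224  0.0342]
trigger_bar 0.67 [193. 288.] z [0.6438 0.0687 0.14  ] d [0.6415 0.0699 0.1483]
clamp_grip 0.62 [193. 358.] z [0.6516 0.1238 0.14  ] d [0.6435 0.1219 0.1672]
pad 0.76 [166. 254.] z [0.6349 0.0258 0.046 ] d [0.6331 0.0282 0.0568]
mask 0.92 6735 [ 0.6223 -0.1099  0.0187] ((623.5595703125, -117.90901184082031), (164.2879638671875, 52.37681579589844), 82.60676574707031)
box 0.015 13971 [ 0.6178 -0.0359  0.0188] ((676.4270629882812, -31.547088623046875), (379.5141906738281, 194.69
[... 608 characters left out ...]
0.0552] ((631.6194458007812, -9.486061096191406), (86.75582122802734, 44.11803436279297), 82.15802764892578)
tool local 0.00030770494725618214 0.13191900904744297 0.2662608677134935
bar 645 x [-0.0123 -0.0012  0.011 ] y [0.1    0.1086 0.1163] z 0.1473 ((-0.6564474105834961, 108.35205078125), (17.267059326171875, 24.133237838745117), 88.97018432617188)
grip 840 x [-0.0124 -0.0022  0.01  ] y [0.1419 0.1511 0.1612] z 0.1671 ((-1.0069265365600586, 151.67958068847656), (19.74297523498535, 23.109384536743164), 89.20671844482422)
pad 881 x [-0.0208 -0.0013  0.0202] y [0.0002 0.0569 0.0698] z 0.0559 ((-0.23564529418945312, 35.0424690246582), (44.0627326965332, 69.9281997680664), 0.21552781760692596)
```

View pics/w4.png

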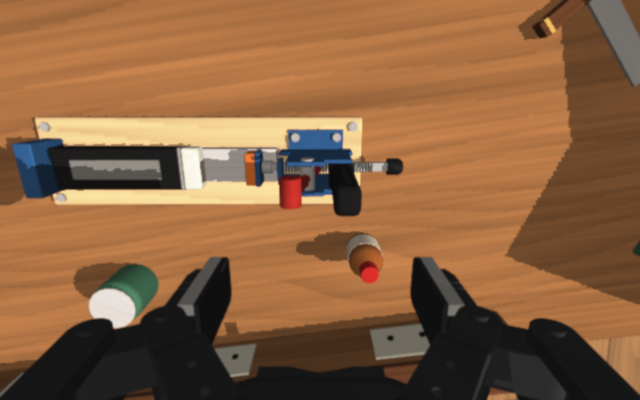

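Request:
servo_tool --pt "78 0 0 45 0" --pt "78 0 0 45 0" --pt "78 0 0 34 0" --pt "78 0 0 20 0" --pt "78 0 0 0 0" --pt "78 0 0 0 0"

```text
clock: 14.05
eef_pos: [0.6474, 0.0943, 0.1235]
tool_rot: [0.07, 0.998, 0.0, 0.001]
ft_force: [0.6, -0.0, 0.2]
grip_width: 0.0781
grasp_force: 0.0
```

Request:
servo_tool --pt "78 0 5 0 0" --pt "78 0 5 0 0" --pt "78 0 0 0 0" --pt "78 0 0 0 0"

```text
clock: 14.55
eef_pos: [0.6485, 0.1039, 0.1228]
tool_rot: [0.07, 0.998, -0.0, 0.001]
ft_force: [0.3, -3.5, 2.1]
grip_width: 0.0781
grasp_force: 1.4
```

```bash
cat > m.py <<'E'
from h import *
import sys
np.set_printoptions(precision=4,suppress=True)
n='wrist';o=status.get_obs();TT=camT(n)[1]; im,d=viewer.camera(n); save(sys.argv[1],im)
a=np.deg2rad(-8.0); ey=np.array([-np.sin(a),np.cos(a)]); ex=np.array([np.cos(a),np.sin(a)])
P=atd(n,np.argwhere(np.ones(d.shape,bool)),d,TT); L=np.c_[P[:,:2]@ex-.627,P[:,:2]@ey-.0513,P[:,2]]
H=cv2.cvtColor(im,cv2.COLOR_RGB2HSV).reshape(-1,3); ok=d.ravel()>0
def q(nm,m):
    m=m&ok
    if m.sum()>5: print(nm,m.sum(),'y',np.percentile(L[m,1],[2,50,98])*1000,'x',np.percentile(L[m,0],[2,50,98])*1000)
near=(abs(L[:,0])<.03)
S,V,h=H[:,1].astype(int),H[:,2].astype(int),H[:,0]
q('pad',near&(L[:,2]>.052)&(L[:,2]<.062)&(h>5)&(h<16)&(S>150)&(L[:,1]>-.02)&(L[:,1]<.08))
q('cap',near&(L[:,2]>.049)&(L[:,2]<.058)&(S<60)&(V>150)&(L[:,1]>-.04)&(L[:,1]<.05))
q('case',near&(L[:,2]>.049)&(L[:,2]<.058)&(V<90)&(L[:,1]>-.16)&(L[:,1]<.0))
q('stop',near&(L[:,2]>.061)&(L[:,2]<.067)&(L[:,1]<-.13)&(L[:,1]>-.2))
q('bar',near&(L[:,2]>.13)&(L[:,2]<.153)&((h<6)|(h>174))&(S>150))
e=o['eef_pos'];print('tool',e[:2]@ey-.0513,e[2],'F along',np.array(o['ft_force'])[:2]@ey,o['grasp_force'],o['clock'])
E
python3 m.py w5.png
```

```text
pad 751 y [55.771  60.2938 64.6985] x [-17.0793  -2.2835  14.7815]
cap 1921 y [-10.9223  -0.4308   7.4499] x [-21.5016  -4.889   19.4649]
case 3674 y [-58.6796 -29.5114 -12.5889] x [-21.7702  -2.5647  19.6956]
bar 3198 y [104.1073 113.4942 120.6665] x [-12.4935  -4.3115   9.9183]
tool 0.14185417626280167 0.12282412448558168 F along -3.3703380074265032 1.4361312612891197 14.55
```

View pics/w5.png

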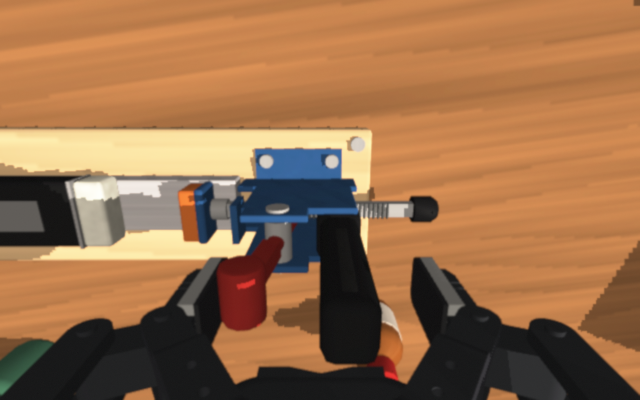

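Request:
servo_tool --pt "78 0 6 0 0" --pt "78 0 6 0 0" --pt "78 0 5 0 0" --pt "78 0 0 0 0" --pt "78 0 0 0 0"

```text
clock: 15.22
eef_pos: [0.6506, 0.1199, 0.1227]
tool_rot: [0.07, 0.998, -0.001, 0.0]
ft_force: [-1.8, -5.1, 4.5]
grip_width: 0.0779
grasp_force: 2.7
```

```bash
python3 m.py w6.png
```

```text
pad 736 y [45.     49.353  53.5739] x [-16.9223  -2.2165  14.7295]
cap 1800 y [-8.7859 -0.0129  7.5335] x [-21.5248  -3.653   19.1734]
case 2805 y [-43.8044 -24.8937 -10.8653] x [-21.7331  -0.9907  19.6882]
bar 3206 y [120.0047 129.5781 136.7897] x [-12.4898  -4.4137   9.9062]
tool 0.15798408873836345 0.12274972084231997 F along -5.289458995081714 2.708640396595001 15.225
```

Request:
servo_tool --pt "78 0 3 0 0" --pt "78 0 0 0 0" --pt "78 0 -15 0 0" --pt "78 0 -14 0 0" --pt "78 0 0 0 0" --pt "78 0 0 0 0"

```text
clock: 16.02
eef_pos: [0.6468, 0.0953, 0.1221]
tool_rot: [0.07, 0.998, 0.0, -0.0]
ft_force: [-0.8, -0.3, 0.1]
grip_width: 0.0779
grasp_force: 0.0
```

```bash
python3 m.py w7.png
```

```text
pad 750 y [42.6341 47.2312 51.4293] x [-17.022   -2.3451  14.6414]
cap 1932 y [-11.2709  -0.5101   7.3992] x [-21.5624  -4.6997  19.2485]
case 4289 y [-66.5709 -32.2262 -12.8919] x [-21.8429  -3.5139  19.9069]
bar 3083 y [100.9768 109.6757 116.8722] x [-12.4932  -4.4316   9.8911]
tool 0.13306413617570023 0.12214061065506188 F along -0.4408576733216707 0.0 16.025
```

Request:
servo_tool --pt "78 0 8 0 0" --pt "78 0 8 0 0" --pt "78 0 8 0 0" --pt "78 0 5 0 0" --pt "78 0 0 0 0" --pt "78 0 0 0 0"

```text
clock: 16.82
eef_pos: [0.6514, 0.1227, 0.1235]
tool_rot: [0.07, 0.998, -0.002, 0.001]
ft_force: [-0.7, -6.0, 4.9]
grip_width: 0.078
grasp_force: 2.9
```

```bash
python3 m.py w8.png
```

```text
pad 720 y [27.9321 32.3359 36.6878] x [-16.8674  -1.8802  14.6808]
cap 1806 y [-8.4875  0.0953  7.7183] x [-21.4153  -3.4027  19.4736]
case 2669 y [-41.6041 -24.3213 -10.6257] x [-21.7004  -0.8755  19.8303]
bar 3010 y [122.8469 132.1453 139.4999] x [-12.4804  -4.8354  10.0532]
tool 0.16088044251228112 0.12350674412981119 F along -6.0823441559751465 2.9018640518188477 16.825
```

Request:
servo_tool --pt "78 0 -15 0 0" --pt "78 0 -13 0 0" --pt "78 0 0 0 0" --pt "78 0 0 0 0" --pt "78 0 8 0 0" --pt "78 0 8 0 0" --pt "78 0 8 0 0" --pt "78 0 4 0 0" --pt "78 0 0 0 0" --pt "78 0 0 0 0"

```text
clock: 18.12
eef_pos: [0.6514, 0.1227, 0.1235]
tool_rot: [0.07, 0.998, -0.002, 0.001]
ft_force: [-1.6, -5.8, 4.1]
grip_width: 0.0782
grasp_force: 2.9
```

```bash
python3 m.py w9.png
```

```text
pad 743 y [12.6289 17.3278 21.6603] x [-16.8924  -1.8379  14.8574]
cap 1774 y [-8.4708  0.0443  7.4675] x [-21.4319  -3.1761  19.6664]
case 2684 y [-41.7268 -24.2593 -10.5854] x [-21.6684  -0.8269  19.9532]
bar 3022 y [122.8419 132.149  139.6239] x [-12.4807  -4.8028   9.968 ]
tool 0.16090208625484165 0.12348414356198682 F along -5.966886769407154 2.9129167646169662 18.125
```

Request:
servo_tool --pt "78 0 -15 0 0" --pt "78 0 -13 0 0" --pt "78 0 0 0 0" --pt "78 0 0 0 0" --pt "78 0 6 0 0" --pt "78 0 6 0 0" --pt "78 0 6 0 0" --pt "78 0 2 0 0" --pt "78 0 0 0 0" --pt "78 0 0 0 0"

```text
clock: 19.42
eef_pos: [0.6502, 0.1146, 0.1235]
tool_rot: [0.07, 0.998, -0.002, 0.001]
ft_force: [-0.7, -5.9, 5.5]
grip_width: 0.0781
grasp_force: 3.1
```

```bash
python3 m.py w10.png
```

```text
pad 704 y [ 4.2321  8.6246 12.6775] x [-16.9154  -1.7329  15.073 ]
cap 1603 y [-13.5661  -5.5885   2.2815] x [-21.5299  -3.3575  19.5942]
case 2866 y [-49.9247 -30.1377 -15.4712] x [-21.745  -1.008  19.918]
bar 3170 y [115.3282 124.3047 131.3736] x [-12.5249  -4.4008   9.869 ]
tool 0.15265685177601795 0.12353991272956046 F along -5.969910681244235 3.113294094800949 19.425
```

Request:
servo_tool --pt "78 0 2 0 0" --pt "78 0 0 0 0"

```text
clock: 19.73
eef_pos: [0.6505, 0.1165, 0.1235]
tool_rot: [0.07, 0.998, -0.002, 0.001]
ft_force: [-1.3, -6.9, 5.6]
grip_width: 0.078
grasp_force: 3.3
```

Request:
servo_tool --pt "78 0 1 0 0" --pt "78 0 0 0 0"

```text
clock: 19.98
eef_pos: [0.6506, 0.1174, 0.1236]
tool_rot: [0.07, 0.998, -0.002, 0.001]
ft_force: [-0.8, -6.6, 4.9]
grip_width: 0.0778
grasp_force: 3.3
```

Request:
servo_tool --pt "78 0 1 0 0" --pt "78 0 0 0 0"

```text
clock: 20.23
eef_pos: [0.6508, 0.1184, 0.1236]
tool_rot: [0.07, 0.998, -0.002, 0.001]
ft_force: [-1.6, -6.2, 4.9]
grip_width: 0.0778
grasp_force: 3.2
```

```bash
python3 m.py w11.png
```

```text
pad 694 y [1.4789 5.7675 9.8162] x [-16.786   -1.6403  14.7387]
cap 1578 y [-16.1767  -8.3973  -0.2864] x [-21.3728  -3.5627  19.1348]
case 2521 y [-46.7776 -30.8855 -17.9917] x [-21.6754  -0.5364  19.8631]
bar 3167 y [118.792  128.1738 135.2988] x [-12.5239  -4.373    9.8873]
tool 0.15653390954075713 0.12358917347154093 F along -6.388119993402733 3.233073726296425 20.225
```

Request:
servo_tool --pt "78 0 1 0 0" --pt "78 0 0 0 0"

```text
clock: 20.52
eef_pos: [0.6509, 0.1193, 0.1236]
tool_rot: [0.07, 0.998, -0.002, 0.001]
ft_force: [-1.5, -6.8, 5.8]
grip_width: 0.0779
grasp_force: 3.4
```

Request:
servo_tool --pt "78 0 1 0 0" --pt "78 0 0 0 0"

```text
clock: 20.78
eef_pos: [0.651, 0.1199, 0.1236]
tool_rot: [0.07, 0.998, -0.002, 0.001]
ft_force: [-1.2, -8.1, 5.8]
grip_width: 0.078
grasp_force: 3.8
```

Request:
servo_tool --pt "78 0 1 0 0" --pt "78 0 0 0 0"

```text
clock: 21.02
eef_pos: [0.6511, 0.1206, 0.1236]
tool_rot: [0.071, 0.998, -0.003, 0.001]
ft_force: [-1.8, -7.9, 5.6]
grip_width: 0.0782
grasp_force: 4.2
```

```bash
python3 m.py w12.png
```

```text
pad 623 y [0.8882 4.9646 8.7056] x [-16.8007  -1.7756  14.945 ]
cap 1557 y [-16.5181  -8.9182  -0.5156] x [-21.2743  -3.2212  19.3618]
case 2390 y [-44.9008 -30.5995 -18.231 ] x [-21.7058  -0.2933  19.7784]
bar 3159 y [120.8902 130.285  137.4703] x [-12.4907  -4.2598  10.0829]
tool 0.15870796149815963 0.1235845892831151 F along -8.084708498753452 4.1939570009708405 21.025
```

Request:
servo_tool --pt "78 0 -15 0 0" --pt "78 0 -13 0 0" --pt "78 0 0 0 0" --pt "78 0 0 0 0" --pt "78 0 6 0 0" --pt "78 0 4 0 0" --pt "78 0 0 0 0" --pt "78 0 0 0 0"

```text
clock: 22.08
eef_pos: [0.6483, 0.104, 0.1228]
tool_rot: [0.07, 0.998, -0.001, 0.0]
ft_force: [-1.8, -6.2, 3.6]
grip_width: 0.0783
grasp_force: 2.8
```

Request:
servo_tool --pt "78 0 1.5 0 0" --pt "78 0 0 0 0"

```text
clock: 22.32
eef_pos: [0.6483, 0.1045, 0.1229]
tool_rot: [0.07, 0.998, -0.002, 0.0]
ft_force: [-1.8, -6.9, 4.7]
grip_width: 0.0779
grasp_force: 3.9
```

Request:
servo_tool --pt "78 0 1.5 0 0" --pt "78 0 0 0 0"

```text
clock: 22.58
eef_pos: [0.6485, 0.1052, 0.1231]
tool_rot: [0.071, 0.997, -0.003, 0.0]
ft_force: [-1.9, -9.7, 4.9]
grip_width: 0.0779
grasp_force: 4.7
```

```bash
python3 m.py w13.png
```

```text
pad 630 y [0.7503 4.7919 8.6285] x [-16.8805  -1.932   15.099 ]
cap 1650 y [-18.6889  -9.1432  -0.8419] x [-21.4821  -3.9591  19.4913]
case 3225 y [-59.499  -35.3289 -18.5918] x [-21.7911  -1.9747  19.7463]
bar 3179 y [105.2936 114.7479 121.8892] x [-12.5112  -4.4997   9.9171]
tool 0.14317226274984474 0.123076817962189 F along -9.865687294190042 4.737054258584976 22.575
```

Request:
servo_tool --pt "78 0 2 0 0" --pt "78 0 0 0 0"

```text
clock: 22.88
eef_pos: [0.6487, 0.1064, 0.1233]
tool_rot: [0.071, 0.997, -0.004, 0.0]
ft_force: [-3.9, -11.4, 5.8]
grip_width: 0.078
grasp_force: 5.7
```

Request:
servo_tool --pt "78 0 2 0 0" --pt "78 0 0 0 0"

```text
clock: 23.12
eef_pos: [0.6492, 0.1091, 0.1236]
tool_rot: [0.071, 0.997, -0.003, 0.0]
ft_force: [-2.7, -8.8, 7.3]
grip_width: 0.078
grasp_force: 4.8
```

Request:
servo_tool --pt "78 0 1.5 0 0" --pt "78 0 0 0 0" --pt "78 0 0 0 0"

```text
clock: 23.5
eef_pos: [0.6493, 0.11, 0.1237]
tool_rot: [0.071, 0.997, -0.003, 0.0]
ft_force: [-2.5, -10.2, 8.5]
grip_width: 0.0778
grasp_force: 5.5
```

```bash
python3 m.py w14.png
```

```text
pad 583 y [0.7112 4.5763 8.0297] x [-16.8961  -1.9127  15.1457]
cap 1574 y [-16.925   -8.7685  -0.6789] x [-21.4572  -3.4818  19.4194]
case 2984 y [-56.0826 -34.1338 -18.7892] x [-21.7268  -1.4068  19.6856]
bar 3158 y [110.3678 119.5138 126.601 ] x [-12.5065  -4.4464   9.873 ]
tool 0.14799899410762724 0.12372313465963737 F along -10.438483949951731 5.507272034883499 23.5
```

Request:
servo_tool --pt "78 0 2 0 0" --pt "78 0 0 0 0"

```text
clock: 23.8
eef_pos: [0.6495, 0.1112, 0.1239]
tool_rot: [0.071, 0.997, -0.004, 0.001]
ft_force: [-3.2, -13.4, 8.6]
grip_width: 0.0781
grasp_force: 6.5
```

Request:
servo_tool --pt "78 0 2 0 0" --pt "78 0 0 0 0"

```text
clock: 24.05
eef_pos: [0.6497, 0.1123, 0.124]
tool_rot: [0.072, 0.997, -0.005, 0.0]
ft_force: [-4.5, -14.0, 9.3]
grip_width: 0.0776
grasp_force: 7.4
```

Request:
servo_tool --pt "78 0 1.5 0 0" --pt "78 0 0 0 0" --pt "78 0 0 0 0"

```text
clock: 24.42
eef_pos: [0.6498, 0.1131, 0.1241]
tool_rot: [0.072, 0.997, -0.005, 0.0]
ft_force: [-4.6, -15.5, 10.4]
grip_width: 0.0781
grasp_force: 8.2
```

```bash
python3 m.py w15.png
```

```text
pad 425 y [0.9072 3.7915 6.5345] x [-16.5763  -1.6236  15.2447]
cap 1545 y [-16.4148  -8.7806  -0.7043] x [-21.5069  -3.2102  19.5385]
case 2867 y [-53.913  -33.5295 -18.6543] x [-21.6753  -1.1663  19.8953]
bar 3145 y [113.6993 122.7083 129.7174] x [-12.4927  -4.3633  10.0632]
tool 0.15117589970829148 0.12405468153197753 F along -15.98508956374832 8.17423403263092 24.425
```

Request:
servo_tool --pt "78 0 0 0 0" --pt "78 0 0 0 0" --pt "78 0 0 0 0" --pt "78 0 0 0 0" --pt "78 0 0 0 0" --pt "78 0 0 0 0" --pt "78 0 0 0 0" --pt "78 0 0 0 0"

```text
clock: 25.48
eef_pos: [0.6498, 0.1131, 0.124]
tool_rot: [0.072, 0.997, -0.005, 0.0]
ft_force: [-4.8, -15.5, 10.2]
grip_width: 0.0782
grasp_force: 8.2
```

```bash
python3 m.py w16.png
python3 - <<'E'
from h import *
im,d=viewer.camera('scene'); c=cv2.resize(im[190:290,250:430],(720,400),interpolation=cv2.INTER_CUBIC); save('s2.png',c)
E
```

```text
pad 425 y [0.6626 3.6911 6.466 ] x [-16.6905  -1.6742  15.0925]
cap 1545 y [-16.368   -8.8197  -0.9855] x [-21.4281  -3.2512  19.4949]
case 2862 y [-54.1382 -33.5299 -18.7   ] x [-21.6899  -1.2608  19.9111]
bar 3136 y [113.6564 122.6534 129.6968] x [-12.5001  -4.3923  10.0241]
tool 0.15116928497743432 0.12404957697481582 F along -15.974140738138619 8.164051473140717 25.475
```

View pics/s2.png

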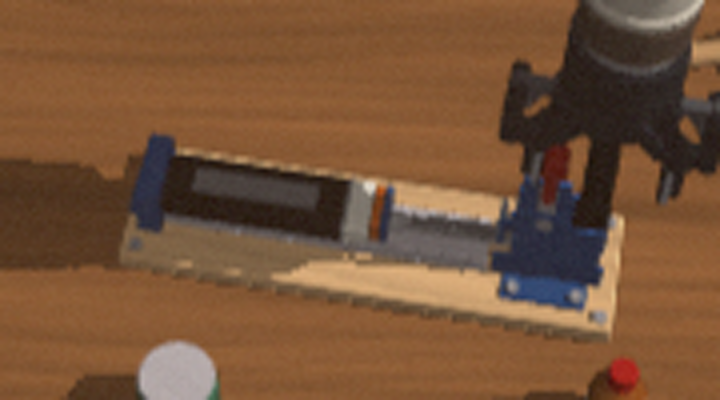

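The picture shows the case against the blue stop (crop x≈165) and the orange pad pressed on the white cap (x≈375). The squeeze is steady at 16 N, about 14 N at the pad.

```bash
python3 -c "
from workcell import bot
print(bot.job_done())"
```

```text
the job is handed in; nothing more can be done
None
```

I handed the job in with the case on the clamp bed against the blue stop and the pad pressing the cap. The arm was holding the trigger at a steady 16 N or so (about 14 N at the pad by the given formula, well under the 40 N limit), by one finger pulling the bar towards the grip rather than by pinching bar and grip together.

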